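Lay the coffee board in the pantry

TASK

Lay the serving board for coffee: stand the steel milk jug on the end coaster in front of the coffee press, the sugar tin on the end coaster in front of the biscuit jar, the cup on the coaster between those two, and the little honey jar on top of the sugar tin. Everything should stand upright and well centred on what it stands on. Leave the drinking glass standing where it is.

Things in the scene. Friction and masses are not known exactly. Their poses are not given: they have to be found in the camera images.
- jug: Small stainless steel milk jug, loose, 140 to 280 g: an open upright cylinder, outer diameter 64 mm, 80 mm high, wall 3 mm, with a thin handle on its +y side (reaching 58 mm from the axis, 18 to 74 mm up) and a short pouring lip near the rim on its -y side (to 45 mm from the axis, 60 to 80 mm up). The sides along its x axis are clear to grasp. Origin: centre of its underside; z up.
- tin: Plain metal sugar tin, loose, 175 to 350 g: a closed cylinder, diameter 64 mm (65 mm at its lid band, 44 to 58 mm up), 60 mm high, with a flat closed top and no handle. Origin: centre of its underside; z up.
- cup: White porcelain cup without handle, loose, 140 to 280 g: open at the top, outer diameter 65 mm (58 mm at the foot), 72 mm high, wall 4 mm. Origin: centre of its underside; z up.
- honey: Little honey jar, loose, 84 to 168 g: amber glass with a flat steel lid, the smallest of the things; diameter 44 mm (45 mm at the lid), 48 mm high. Origin: centre of its underside; z up.
- coaster_left: Round cork coaster, diameter 90 mm, 4 mm thick, fixed on the dark serving board, its top 14 mm above the counter. This is the one at the left end as the robot sees it (+y). Origin: centre of its underside, 10 mm above the counter; x across the board, away from the robot; y along the row to the left.
- coaster_mid: Round cork coaster, diameter 90 mm, 4 mm thick, fixed on the dark serving board, its top 14 mm above the counter. The middle one of three alike in a row along the board, about 125 mm apart. Board: 115 x 370 mm, 10 mm thick, long way roughly across in front of the robot. Origin: centre of its underside, 10 mm above the counter; x across the board, away from the robot; y along the row to the left.
- coaster_right: Round cork coaster, diameter 90 mm, 4 mm thick, fixed on the dark serving board, its top 14 mm above the counter. This is the one at the right end as the robot sees it (-y). Origin: centre of its underside, 10 mm above the counter; x across the board, away from the robot; y along the row to the left.
- press: Glass coffee press with steel lid, black plunger knob and black side handle, fixed: body diameter 92 mm, 181 mm high to the top of the knob; the handle reaches 84 mm from the axis on its +x side, which points roughly away from the robot. Stands on the counter straight behind one end coaster (about 140 mm from it, on the side away from the robot); which end changes. Origin: centre of its underside.
- biscuit_jar: Round white biscuit jar with a wooden lid and knob, fixed: diameter 108 mm, 150 mm high. Stands on the counter straight behind the other end coaster, as the press does at its end. Origin: centre of its underside.
- glass: Clear drinking glass, not part of the job, loose, 180 g, diameter 60 mm, 88 mm high. It, jug, tin, cup and honey jar stand upright on the counter in a row nearer the robot than the board, about 150 mm apart, in any order. (A pepper mill, 48 mm across, 95 mm high, stands about 155 mm behind the middle coaster.) Origin: centre of its underside; z up.

How it is judged:
At the end, for the whole second after the job is handed in: Jug on the end coaster nearer the press, tin on the other end coaster, cup on the middle one, each centred within 15 mm; honey jar on the tin's top, centres within 12 mm; all four upright within 0.1 rad, at rest and released (((horizontal distance between press and coaster_left below 0.2 m and (horizontal distance between jug and coaster_left below 0.015 m and z of jug in the frame of coaster_left between 0 and 0.009 m) and (horizontal distance between tin and coaster_right below 0.015 m and z of tin in the frame of coaster_right between 0 and 0.009 m)) or (horizontal distance between press and coaster_right below 0.2 m and (horizontal distance between jug and coaster_right below 0.015 m and z of jug in the frame of coaster_right between 0 and 0.009 m) and (horizontal distance between tin and coaster_left below 0.015 m and z of tin in the frame of coaster_left between 0 and 0.009 m))) and horizontal distance between cup and coaster_mid below 0.015 m and z of cup in the frame of coaster_mid between 0 and 0.009 m and horizontal distance between honey and tin below 0.012 m and z of honey in the frame of tin between 0.056 and 0.065 m and angle between each of jug, tin, cup, honey's own z axis and vertical below 0.1 rad and linear speed of each of jug, tin, cup, honey below 0.02 m/s); the robot touches nothing.
It fails at once if The drinking glass is knocked over or shifted more than 30 mm (angle between glass's own z axis and vertical above 0.4 rad or distance of glass from where it was at the start of the episode above 0.03 m).
It also fails if it takes over 120 s, if anything falls off the work surface, if the arm or the gripper's body presses on something with over 40 N, if the wrist force passes 120 N, or if a joint passes its speed limit or range.

ROBOT

A 6-joint arm with a two-finger parallel gripper is mounted at the origin on the work surface. World frame = base frame: x ahead of the robot, y to its left, z up, the work surface at z = 0. Lengths are in m, angles in rad, forces in N, time in s.
With the tool pointing down it reaches from about 0.425 to 0.95 m from the base axis. Payload 3.5 kg.
Tool frame: the origin (TCP) lies midway between the tips of the shut fingers; the grasp point (between the pads) lies r.grip_point_offset behind it (r.grip_point_offset is the distance from the TCP to the grasp point, in m); z points along the fingers, y is the direction in which the jaws open and shut (so a half turn about z gives the same grasp; the last joint's range is limited). The gripper opens to 85 mm and grips with 20 to 120 N. Pads are 22 mm wide; open, the fingers measure 114 mm over their backs; the gripper's body (76 mm by 85 mm) begins 54 mm behind the grasp point. The pads swing forward as they close: fully open they stand 13 mm farther back than shut.
Start: joints at [-1.392, 0.286, 1.577, -0, 1.279, -0.15], TCP at [0.218, -0.639, 0.231] pointing down, gripper open.
Joint ranges: [-2.77, 2.77], [-0.9, 2.22], [0.21, 2.48], [-1.53, 4.67], [0.24, 2.81], [-2.84, 2.84]. Speed limits (rad/s): [2.79, 2.79, 3.14, 3.14, 3.14, 3.14].

INTERFACE

Orientations are given as [roll, pitch, yaw] about the fixed x, y, z axes, in that order (R = Rz(yaw) Ry(pitch) Rx(roll)).
In Python, from plant import r, optics, workorder, models gives the robot as it stands. The module is installed in compiled form; this text tells all that it offers.
- The arm moves only by the shell command python3 -m handwheel 'ROWS' [FORCE]. ROWS is text: rows parted by semicolons, each of 5 numbers parted by spaces: the closure, from 0 (fully open) to 1 (shut), then the shift along the tool's x, y, z in cm, then the turn about the tool's z in rad. A call has exactly 5 rows; each row is the pose to reach, as a shift and turn from the pose commanded when the call began, along the tool's axes at that moment; what a row does not reach only later rows make up. A row lasts 1/8 s, in which the tool goes at most 62.5 mm and 10.7 degrees, less where a joint would pass 70% of its speed; a pose out of reach is approached as far as the arm can. A call with a gripper value outside its range is refused whole. The fingers move at their own pace and stop on an object; FORCE is the grip in N (left out, the last holds). Time passes only in rows, so rows that repeat a pose let the fingers close, or fill a call up. It gives the time, the measured TCP pose, the force and the opening at its end, in the units of the state.
- r.observe(): the state, without advancing time (a new reading comes with each control period).
- optics.capture(name): name is "scene" or "top" or "wrist"; returns a dict with "color" (384x512x3 uint8, red, green, blue), "fx", "fy", "cx", "cy" (pixels), "T" (4x4, takes a point from camera to world coordinates). Camera axes: x right, y down, z forward; pixel columns grow to the right and rows downward; lengths in m; the calibration is good to about 2 mm. A picture is of the moment at which its call begins. There is no depth.
- workorder.job_done(): hands the job in, once; it reports no verdict.
Trained networks look in the newest picture that a camera, given by its name, has taken for a name from the list of things; names that differ only in an ending like _2 or _b are one class to them, and where a whole thing is asked for, a point or a joint stands for the part that bears it (a point fixed in the world has none). Each returns a list of dicts, best first, with "conf" (0 to 1); they miss things now and then, are a little off and sometimes report something else, mostly with a low value. They report only what shows in the picture. A call takes as long as a camera call.
- models.look_for(label, camera): "at" ([x, y, z] in m, in the coordinates of the camera as it stood for that picture, good to about 4 mm: the middle of the surface that is visible of it).
- models.regions_of(label, camera): "region" (384x512 bool, what is visible of it).
- models.tip_of(label, camera): "at" ([x, y, z] in m, in the coordinates of the camera as it stood for that picture, good to about 4 mm: a listed point, or the origin of a listed thing).
The state is a dict: "time": time; "joints": joint angles; "joint_velocities": joint speeds; "joint_efforts": joint torques, N m; "position": TCP position; "orientation": TCP orientation; "contact_force": force on the tool from outside, world axes, zero at the start; "torque": the same for the moment, N m; "finger_gap": finger opening in m.
Only numpy, scipy, OpenCV 4.12 (cv2) and the standard library are available. Lean on these libraries where they do the work, as an engineer would, in place of code of your own. Each camera call takes 0.05 s, during which the arm holds its last target.

## Working session

There is one attempt and no reset: what is moved stays moved. The work goes in short steps, Python scripts to look and compute and a shell command to move; the robot and the scene stay as the last step left them, time stands still between calls to the robot, and variables do not carry over. Pictures are saved under pics/ and viewed, and the job is handed in when it is done.

```bash
mkdir -p pics; ls
cat > h.py <<'E'
import numpy as np, cv2
from plant import r, optics, workorder, models
def save(c,n):
    cv2.imwrite('pics/'+n, cv2.cvtColor(c['color'],cv2.COLOR_RGB2BGR))
def w(c,p):
    T=np.array(c['T']); return T[:3,:3]@np.array(p)+T[:3,3]
def ray(c,u,v,z):
    T=np.array(c['T']); d=T[:3,:3]@np.array([(u-c['cx'])/c['fx'],(v-c['cy'])/c['fy'],1]); o=T[:3,3]
    return o+d*(z-o[2])/d[2]
E
python3 - <<'E'
from h import *
np.set_printoptions(precision=4,suppress=True)
s=r.observe();print(s, r.grip_point_offset)
for cam in ['scene','top']:
    c=optics.capture(cam);save(c,cam+'0.png');print(cam,c['fx'],np.array(c['T']))
    for l in ['jug','tin','cup','honey','glass','coaster_left','coaster_mid','coaster_right','press','biscuit_jar']:
        for f in ['tip_of']:
            for d in getattr(models,f)(l,cam)[:3]: print(l,round(d['conf'],2),w(c,d['at']))
print(r.observe()['time'])
E
```

```text
pics
{'time': 0.0, 'joints': array([-1.392 ,  0.2872,  1.5782, -0.    ,  1.2786, -0.15  ]), 'joint_velocities': array([-0.0012,  0.0003, -0.0004,  0.0025,  0.0002,  0.0004]), 'joint_efforts': array([ -0.0016, -40.5979, -29.2629,  -0.0001,   0.0057,  -0.    ]), 'position': array([ 0.2179, -0.6382,  0.2299]), 'orientation': array([-3.1392, -0.0004,  0.3288]), 'contact_force': array([-0.0233, -0.5246, -0.636 ]), 'torque': array([ 0.002 , -0.0015, -0.0716]), 'finger_gap': 0.0853252976676051} 0.0187
scene 377.07061009703335 [[ 0.2188  0.5928 -0.775   1.2247]
 [ 0.9758 -0.1378  0.17   -0.1442]
 [-0.006  -0.7934 -0.6086  0.5516]
 [ 0.      0.      0.      1.    ]]
jug 0.56 [ 0.4413 -0.1547  0.0011]
tin 0.76 [ 0.4207 -0.3107  0.0031]
cup 0.63 [0.4543 0.3066 0.0027]
honey 0.77 [ 0.4295  0.1571 -0.0054]
honey 0.34 [ 0.4591 -0.0027 -0.0011]
glass 0.75 [ 0.4559 -0.0011 -0.0009]
coaster_left 0.87 [0.6162 0.0904 0.0082]
coaster_mid 0.85 [ 0.6208 -0.0392  0.0078]
coaster_right 0.73 [ 0.6139 -0.1562  0.0153]
press 0.7 [ 0.7619  0.0844 -0.0015]
biscuit_jar 0.79 [ 0.7637 -0.1626  0.0003]
top 440.89037099270166 [[-0.0085 -0.9781  0.2081  0.4026]
 [-1.      0.0083 -0.0019  0.0114]
 [ 0.0001 -0.2081 -0.9781  1.1196]
 [ 0.      0.      0.      1.    ]]
jug 0.92 [ 0.4395 -0.1486 -0.0014]
tin 0.72 [ 0.4275 -0.3073  0.0004]
cup 0.93 [ 0.4532  0.3079 -0.001 ]
honey 0.6 [ 0.4359  0.1608 -0.0029]
honey 0.57 [ 0.6167 -0.0374  0.0105]
glass 0.63 [ 0.4543 -0.0024 -0.0035]
coaster_left 0.82 [0.6156 0.0939 0.0098]
coaster_left 0.29 [ 0.4237 -0.3081  0.0011]
coaster_mid 0.75 [ 0.6176 -0.0324  0.0112]
coaster_right 0.98 [ 0.6095 -0.1555  0.0111]
coaster_right 0.71 [ 0.616  -0.0349  0.0112]
press 0.64 [0.4514 0.3109 0.0008]
press 0.58 [0.7644 0.0865 0.0031]
press 0.4 [ 0.4272 -0.3069 -0.0016]
biscuit_jar 0.25 [0.6167 0.0933 0.0094]
1.1
```

View pics/scene0.png

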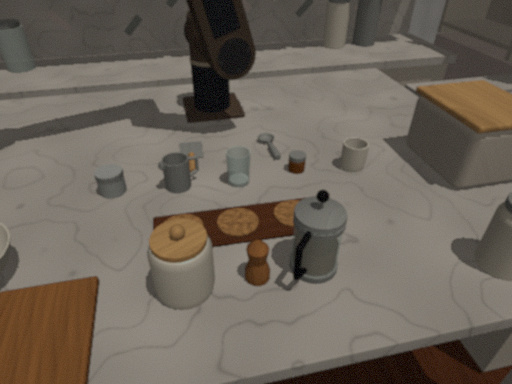

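View pics/top0.png

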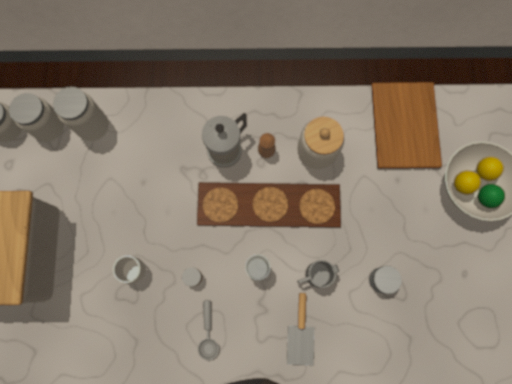

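Run:
```python
import cv2,numpy as np
a=cv2.imread('pics/top0.png')
b=cv2.resize(a[240:310,100:420],None,fx=2.5,fy=2.5,interpolation=cv2.INTER_CUBIC)
j=cv2.resize(a[245:310,280:360],None,fx=5,fy=5,interpolation=cv2.INTER_CUBIC)
k=cv2.resize(a[175:235,190:350],None,fx=2.4,fy=2.4,interpolation=cv2.INTER_CUBIC)
o=np.zeros((600,800,3),np.uint8);o[:175,:800]=b;o[180:180+325,:400]=j;o[180:180+144,405:405+384]=k
cv2.imwrite('pics/zoom0.png',o)
```

```text
(no output)
```

View pics/zoom0.png

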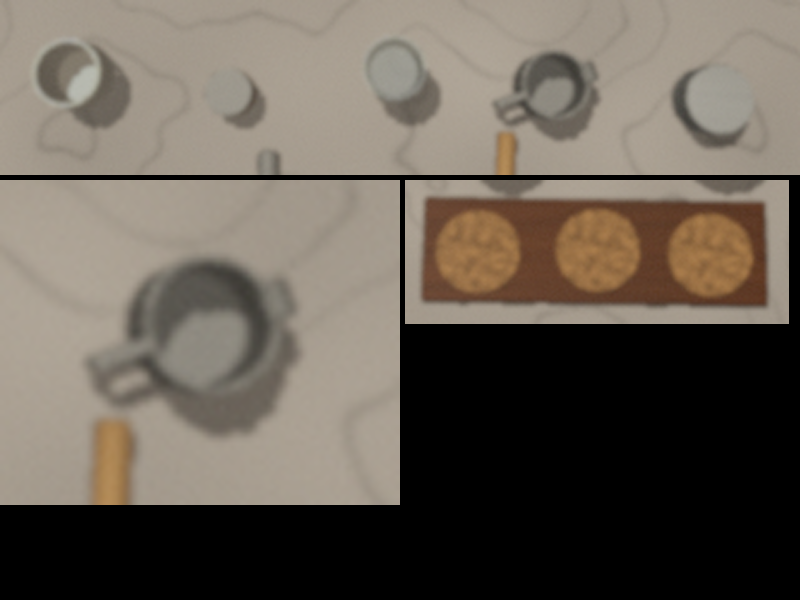

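```bash
cat >> h.py <<'E'
np.set_printoptions(precision=4,suppress=True)
def row(x,y,z,yaw):
    s=r.observe(); p=s['position']; ro,pi_,ya=s['orientation']
    from scipy.spatial.transform import Rotation as R
    M=R.from_euler('xyz',s['orientation']).as_matrix()
    d=M.T@(np.array([x,y,z])-p)*100
    t=-(yaw-ya); t=(t+np.pi)%(2*np.pi)-np.pi
    print('row', np.round(d,2), 'turn',round(t,3))
E
python3 - <<'E'
from h import *
c=optics.capture('wrist');save(c,'w0.png')
s=r.observe();p=s['position'];from scipy.spatial.transform import Rotation as R
M=R.from_euler('xyz',s['orientation']).as_matrix();T=np.array(c['T'])
print('cam in tool',M.T@(T[:3,3]-p));print(M.T@T[:3,:3],c['fx'])
# two-view triangulation from region masks
ct=optics.capture('top')
for l in ['jug','tin','cup','honey']:
    a=models.regions_of(l,'top')
    if a:
        m=a[0]['region'];v,u=np.nonzero(m);print(l,a[0]['conf'],len(u),u.min(),u.max(),v.min(),v.max())
row(0.425,-0.308,0.2,0.944)
E
```

```text
cam in tool [ 0.0792 -0.0008 -0.1431]
[[-0.0002 -0.9517 -0.3069]
 [ 1.     -0.0003  0.0004]
 [-0.0005 -0.3069  0.9517]] 267.05298003770605
jug 0.79 730 298 338 261 288
tin 0.59 780 367 400 266 294
cup 0.74 716 112 143 256 283
honey 0.63 295 182 201 268 286
row [ 30.27 -24.63   3.13] turn -0.615
```

View pics/w0.png

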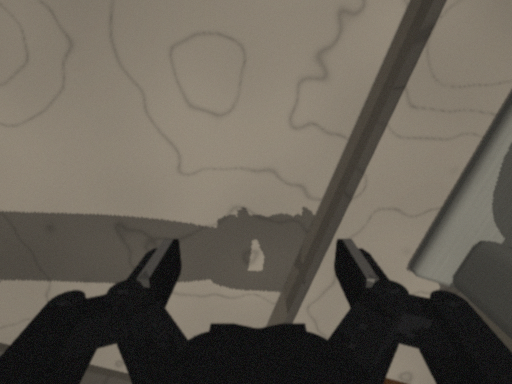

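```bash
python3 -m handwheel '0 6 -4.9 0.6 -0.12; 0 12 -9.8 1.2 -0.25; 0 18 -14.7 1.8 -0.37; 0 24 -19.6 2.4 -0.5; 0 30.3 -24.6 3.1 -0.615'
python3 - <<'E'
from h import *
row(0.425,-0.308,0.2,0.944)
E
```

```text
time: 2.02
position: [0.384, -0.373, 0.207]
orientation: [3.141, 0.0, 0.947]
contact_force: [1.2, -0.5, -0.4]
finger_gap: 0.0856
row [ 7.67 -0.46  0.7 ] turn 0.003
```

```bash
python3 -m handwheel '0 6 -0.4 0.7 0; 0 7.7 -0.5 0.7 0; 0 7.7 -0.5 0.7 0; 0 7.7 -0.5 0.7 0; 0 7.7 -0.5 0.7 0'
python3 - <<'E'
from h import *
print(r.observe()['position'])
c=optics.capture('wrist');save(c,'w1.png')
for f in ['tip_of','look_for']:
  for d in getattr(models,f)('tin','wrist')[:3]: print(f,d['conf'],w(c,d['at']))
E
```

```text
time: 2.65
position: [0.4237, -0.3109, 0.2001]
orientation: [3.141, 0.0, 0.942]
contact_force: [-0.8, 0.4, -0.4]
finger_gap: 0.0854
[ 0.4237 -0.3109  0.2001]
tip_of 0.67 [ 0.4266 -0.3128 -0.0028]
look_for 0.73 [ 0.4261 -0.3079  0.0583]
```

View pics/w1.png

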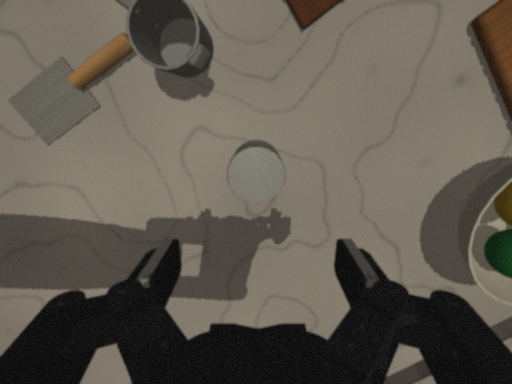

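```bash
cat >> h.py <<'E'
def tri(obs):
    A=np.zeros((3,3));b=np.zeros(3)
    for c,u,v in obs:
        T=np.array(c['T']); d=T[:3,:3]@np.array([(u-c['cx'])/c['fx'],(v-c['cy'])/c['fy'],1]); d/=np.linalg.norm(d)
        P=np.eye(3)-np.outer(d,d);A+=P;b+=P@T[:3,3]
    return np.linalg.solve(A,b)
E
python3 - <<'E'
from h import *
c=optics.capture('wrist');t=optics.capture('top')
print(tri([(c,256,175),(t,387.6,280)]))
print(ray(c,256,175,.06),ray(t,387.6,280,.06))
print('jug rim',ray(t,322,273.5,.08),'honey',ray(t,100+231/2.5,240+91/2.5,.048),'cup',ray(t,100+67/2.5,240+72/2.5,.072))
for k in [(478,250),(597,250),(711,254)]: print('coaster',ray(t,190+(k[0]-405)/2.4,175+(k[1]-180)/2.4,.014))
for l in ['coaster_left','coaster_mid','coaster_right']:
  for d in models.regions_of(l,'top')[:2]:
    v,u=np.nonzero(d['region']);print(l,d['conf'],len(u),u.mean(),v.mean(),ray(t,u.mean(),v.mean(),.014))
row(0.427,-0.311,0.01,0.944)
E
```

```text
[ 0.4233 -0.3085  0.0514]
[ 0.4251 -0.3058  0.06  ] [ 0.4227 -0.3068  0.06  ]
jug rim [ 0.4385 -0.1494  0.08  ] honey [0.4354 0.1559 0.048 ] cup [0.4535 0.307  0.072 ]
coaster [0.6174 0.0926 0.014 ]
coaster [ 0.6164 -0.034   0.014 ]
coaster [ 0.611  -0.1552  0.014 ]
coaster_left 0.98 957 219.77951933124348 204.74921630094045 [0.6159 0.0942 0.014 ]
coaster_left 0.3 470 256.8531914893617 266.95106382978724 [0.4581 0.0012 0.014 ]
coaster_mid 0.82 890 268.85842696629214 204.2067415730337 [ 0.6163 -0.0311  0.014 ]
coaster_mid 0.46 715 384.0755244755245 280.05034965034963 [ 0.4236 -0.312   0.014 ]
coaster_right 0.96 935 316.3176470588235 206.35294117647058 [ 0.6097 -0.1521  0.014 ]
coaster_right 0.47 980 219.09897959183672 205.0408163265306 [0.6152 0.0959 0.014 ]
row [ 0.05  0.32 18.98] turn -0.001
```

```bash
python3 -m handwheel '0 0.4 -0.2 5 0; 0 0.4 -0.2 10 0; 0 0.4 -0.2 15 0; 0 0.4 -0.2 18 0; 0 0.4 -0.2 19.4 0' 50
python3 -m handwheel '0 0 0 0 0; 0.5 0 0 0 0; 1 0 0 0 0; 1 0 0 0 0; 1 0 0 0 0' 50
python3 - <<'E'
from h import *
c=optics.capture('wrist');save(c,'w2.png')
E
```

```text
time: 3.68
position: [0.4241, -0.304, 0.0039]
orientation: [-3.138, -0.001, 0.944]
contact_force: [-0.5, 1.0, -0.2]
finger_gap: 0.0853
time: 4.3
position: [0.4263, -0.3063, 0.0079]
orientation: [3.138, 0.001, 0.944]
contact_force: [0.5, -0.1, 7.0]
finger_gap: 0.063
```

View pics/w2.png

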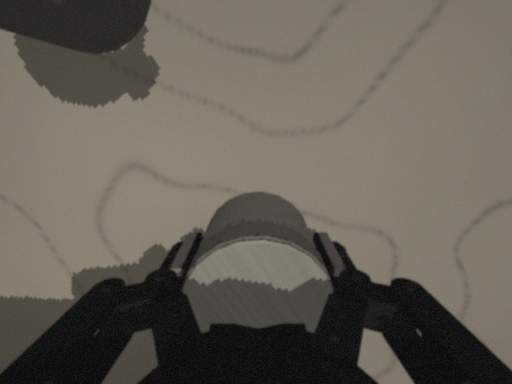

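```bash
python3 -m handwheel '1 0 0 -2 0; 1 0 0 -6 0; 1 0 0 -10 0; 1 0 0 -14 0; 1 0 0 -14 0'
python3 - <<'E'
from h import *
print(r.observe()['contact_force'])
row(0.611,-0.154,0.15,1.55)
E
```

```text
time: 4.97
position: [0.4266, -0.3065, 0.1495]
orientation: [3.134, 0.001, 0.944]
contact_force: [-0.3, -0.6, -2.1]
finger_gap: 0.0629
[-0.2919 -0.5681 -2.102 ]
row [23.17  5.99 -0.04] turn -0.606
```

```bash
python3 -m handwheel '1 4.6 1.2 0 -0.12; 1 9.2 2.4 0 -0.25; 1 14 3.6 0 -0.37; 1 18.6 4.8 0 -0.5; 1 23.2 6 0 -0.606'
python3 -m handwheel '1 0 0 0 0; 1 0 0 0 0; 1 0 0 0 0; 1 0 0 0 0; 1 0 0 0 0'
python3 - <<'E'
from h import *
c=optics.capture('wrist');save(c,'w3.png')
t=optics.capture('top');save(t,'t3.png')
print(r.observe()['position'])
for cam,cc in (('wrist',c),('top',t)):
 for l in ('tin','coaster_right','coaster_mid'):
  for f in ['tip_of','look_for']:
   for d in getattr(models,f)(l,cam)[:1]: print(cam,l,f,d['conf'],w(cc,d['at']))
row(0.611,-0.154,0.023,1.55)
E
```

```text
time: 5.6
position: [0.6093, -0.1506, 0.1428]
orientation: [-3.138, -0.002, 1.553]
contact_force: [0.0, -0.9, -0.6]
finger_gap: 0.0633
time: 6.22
position: [0.6094, -0.1529, 0.1461]
orientation: [3.141, 0.0, 1.549]
contact_force: [0.1, -0.2, -0.6]
finger_gap: 0.0635
[ 0.6095 -0.1527  0.1461]
wrist tin tip_of 0.7 [ 0.6098 -0.1594  0.1312]
wrist tin look_for 0.59 [ 0.6125 -0.1406  0.192 ]
wrist coaster_right tip_of 0.75 [ 0.6138 -0.1512  0.0096]
wrist coaster_right look_for 0.49 [ 0.6112 -0.1393  0.1963]
wrist coaster_mid tip_of 0.92 [ 0.6137 -0.0306  0.0108]
wrist coaster_mid look_for 0.85 [ 0.6142 -0.03    0.0121]
top coaster_mid tip_of 0.97 [ 0.616  -0.0335  0.0123]
top coaster_mid look_for 0.93 [ 0.6172 -0.0321  0.0132]
row [-0.17  0.13 12.29] turn -0.0
```

View pics/w3.png

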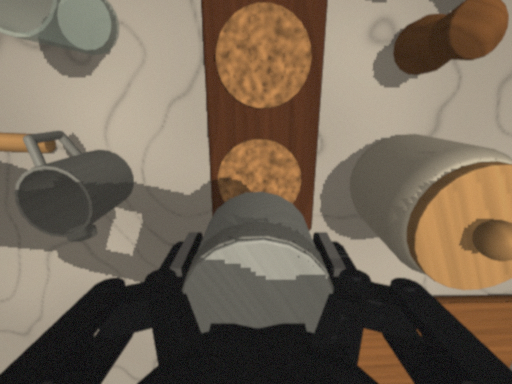

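View pics/t3.png

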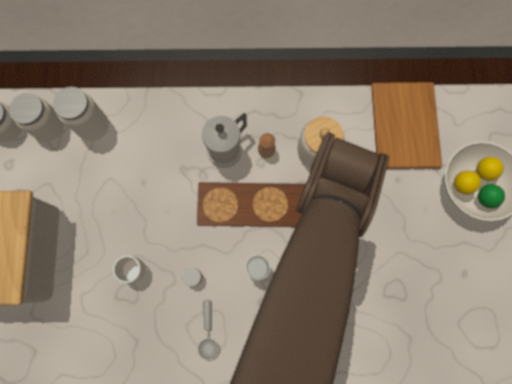

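```bash
python3 -m handwheel '1 -0.1 0.1 3 0; 1 -0.1 0.1 6 0; 1 -0.1 0.1 9 0; 1 -0.1 0.1 11 0; 1 -0.1 0.1 12 0'
python3 -m handwheel '1 0 0 0 0; 1 0 0 0 0; 1 0 0 0 0; 1 0 0 0 0; 1 0 0 0 0'
python3 - <<'E'
from h import *
print(r.observe()['contact_force'])
row(0.611,-0.154,0.022,1.55)
E
```

```text
time: 7.55
position: [0.6102, -0.1531, 0.0246]
orientation: [-3.14, -0.001, 1.55]
contact_force: [0.6, 0.2, -2.8]
finger_gap: 0.063
time: 8.18
position: [0.6108, -0.1534, 0.0262]
orientation: [3.141, 0.0, 1.55]
contact_force: [-0.4, -0.2, -1.8]
finger_gap: 0.063
[-0.4451 -0.2351 -1.8007]
row [-0.06  0.02  0.42] turn -0.0
```

```bash
python3 -m handwheel '1 0 0 0.2 0; 1 0 0 0.3 0; 1 0 0 0.4 0; 1 0 0 0.45 0; 1 0 0 0.45 0'
python3 -m handwheel '0.7 0 0 0 0; 0.4 0 0 0 0; 0 0 0 0 0; 0 0 0 0 0; 0 0 0 0 0'
python3 -m handwheel '0 0 0 -2 0; 0 0 0 -6 0; 0 0 0 -10 0; 0 0 0 -14 0; 0 0 0 -16 0'
python3 - <<'E'
from h import *
c=optics.capture('wrist');save(c,'w4.png')
for l in ('tin','coaster_right'):
  for f in ['tip_of','look_for']:
   for d in getattr(models,f)(l,'wrist')[:1]: print(l,f,d['conf'],w(c,d['at']))
row(0.4385,-0.1494,0.2,1.2)
E
```

```text
time: 8.8
position: [0.6108, -0.1534, 0.022]
orientation: [3.141, 0.0, 1.55]
contact_force: [-3.1, 1.2, 2.9]
finger_gap: 0.0632
time: 9.43
position: [0.6107, -0.1533, 0.021]
orientation: [3.142, -0.0, 1.55]
contact_force: [-0.1, -1.5, 0.2]
finger_gap: 0.0855
time: 10.05
position: [0.6121, -0.1539, 0.186]
orientation: [3.136, 0.002, 1.55]
contact_force: [-0.2, 0.2, -0.0]
finger_gap: 0.0853
tin tip_of 0.85 [ 0.6096 -0.1603  0.0111]
tin look_for 0.77 [ 0.611  -0.153   0.0697]
coaster_right look_for 0.9 [ 0.6117 -0.1246  0.0135]
row [ -0.01 -17.13  -2.01] turn 0.35
```

View pics/w4.png

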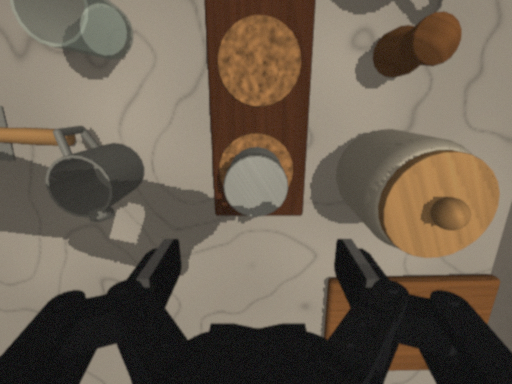

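```bash
python3 -m handwheel '0 0 -5 0 -0.12; 0 0 -10 0 -0.25; 0 0 -15 0 -0.346; 0 0 -17.1 -2 -0.346; 0 0 -17.1 -2 -0.346'
python3 -m handwheel '0 0 0 0 0; 0 0 0 0 0; 0 0 0 0 0; 0 0 0 0 0; 0 0 0 0 0'
python3 - <<'E'
from h import *
print(r.observe()['position'])
c=optics.capture('wrist');save(c,'w5.png')
t=optics.capture('top');
for l in ('jug',):
  for f in ['tip_of','look_for']:
   for d in getattr(models,f)(l,'wrist')[:1]: print(l,f,d['conf'],w(c,d['at']))
E
```

```text
time: 10.92
position: [0.4389, -0.1497, 0.2008]
orientation: [3.142, -0.0, 1.895]
contact_force: [0.5, -0.1, 0.8]
finger_gap: 0.0853
time: 11.55
position: [0.4399, -0.1497, 0.2013]
orientation: [-3.142, -0.0, 1.896]
contact_force: [-1.1, -0.8, -0.6]
finger_gap: 0.0853
[ 0.4399 -0.1497  0.2013]
jug tip_of 0.61 [ 0.4385 -0.148   0.0002]
jug look_for 0.64 [ 0.4386 -0.1588  0.0438]
```

View pics/w5.png

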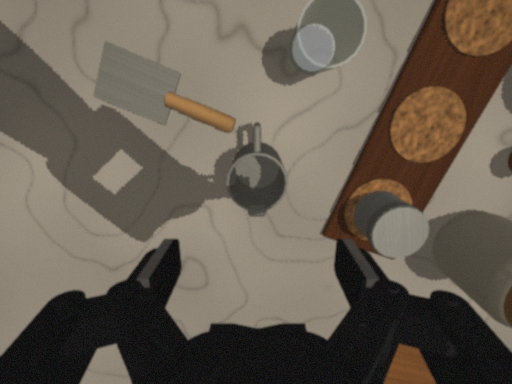

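```bash
python3 - <<'E'
from h import *
c=optics.capture('wrist');t=optics.capture('top')
print(tri([(c,257,182),(t,322,273.5)]),ray(c,257,182,.08))
row(0.439,-0.149,0.025,1.896)
E
python3 -m handwheel '0 0 0.05 5 0; 0 0 0.05 9 0; 0 0 0.05 13 0; 0 0 0.05 16 0; 0 0 0.05 17.6 0' 40
python3 -m handwheel '0 0 0 0 0; 0.5 0 0 0 0; 1 0 0 0 0; 1 0 0 0 0; 1 0 0 0 0' 40
python3 -m handwheel '1 0 0 0 0; 1 0 0 -4 0; 1 0 0 -9 0; 1 0 0 -14 0; 1 0 0 -15 0'
python3 - <<'E'
from h import *
c=optics.capture('wrist');save(c,'w6.png')
print(r.observe()['finger_gap'],r.observe()['contact_force'])
row(0.616,0.093,0.175,1.62)
E
```

```text
[ 0.4393 -0.15    0.0745] [ 0.4395 -0.1481  0.08  ]
row [ 0.09 -0.05 17.64] turn -0.0
time: 12.48
position: [0.4394, -0.1491, 0.0238]
orientation: [-3.14, -0.002, 1.896]
contact_force: [-0.2, -0.0, 0.1]
finger_gap: 0.0854
time: 13.1
position: [0.4413, -0.1504, 0.027]
orientation: [3.14, 0.002, 1.896]
contact_force: [-1.4, -0.2, 5.7]
finger_gap: 0.0622
time: 13.72
position: [0.4421, -0.1505, 0.1792]
orientation: [3.136, 0.006, 1.896]
contact_force: [-0.3, 0.9, -2.1]
finger_gap: 0.0617
0.061682355901932474 [ 0.3971  0.3175 -1.581 ]
row [17.47 24.3   0.34] turn 0.276
```

View pics/w6.png

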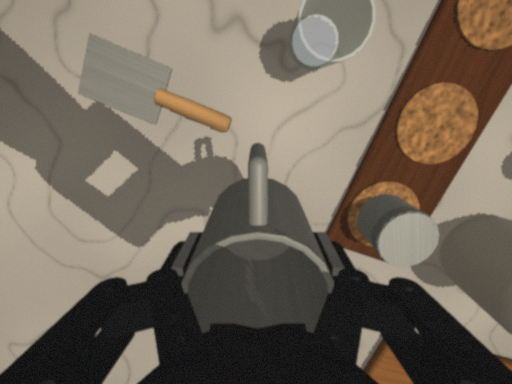

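```bash
python3 -m handwheel '1 3 4.2 0 0.05; 1 6.5 9 0 0.12; 1 10.5 14.6 0 0.2; 1 14 19.5 0.2 0.25; 1 17.5 24.3 0.3 0.276'
python3 -m handwheel '1 0 0 0 0; 1 0 0 0 0; 1 0 0 0 0; 1 0 0 0 0; 1 0 0 0 0'
python3 - <<'E'
from h import *
c=optics.capture('wrist');save(c,'w7.png')
print(r.observe()['position'])
for l in ('jug','coaster_left'):
  for f in ['tip_of','look_for']:
   for d in getattr(models,f)(l,'wrist')[:1]: print(l,f,d['conf'],w(c,d['at']))
row(0.6165,0.093,0.042,1.62)
E
```

```text
time: 14.4
position: [0.6133, 0.0949, 0.1686]
orientation: [-3.136, -0.0, 1.619]
contact_force: [-0.3, -1.6, -1.4]
finger_gap: 0.0622
time: 15.02
position: [0.6139, 0.0923, 0.1727]
orientation: [3.141, -0.0, 1.619]
contact_force: [-0.2, -0.4, -1.9]
finger_gap: 0.0621
[0.614  0.0924 0.1728]
jug tip_of 0.55 [0.6103 0.0938 0.1468]
coaster_left look_for 0.82 [0.6224 0.1061 0.0084]
row [-0.    0.24 13.06] turn -0.0
```

View pics/w7.png

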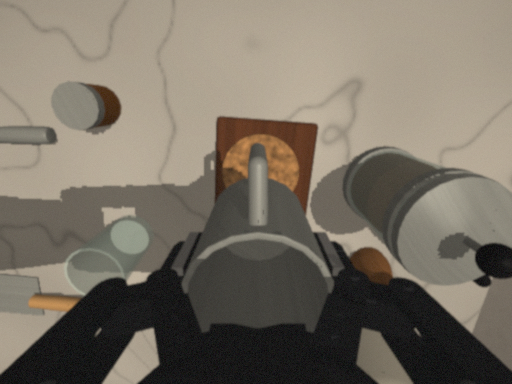

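```bash
python3 -m handwheel '1 0 0.2 3 0; 1 0 0.2 6 0; 1 0 0.2 9 0; 1 0 0.2 11.5 0; 1 0 0.2 12.8 0'
python3 -m handwheel '1 0 0 0 0; 1 0 0 0 0; 1 0 0 0 0; 1 0 0 0 0; 1 0 0 0 0'
python3 - <<'E'
from h import *
print(r.observe()['contact_force'])
row(0.6165,0.093,0.040,1.62)
E
```

```text
time: 15.9
position: [0.6151, 0.0932, 0.0427]
orientation: [-3.139, -0.0, 1.62]
contact_force: [0.5, -0.8, -2.6]
finger_gap: 0.0623
time: 16.52
position: [0.6162, 0.0932, 0.0448]
orientation: [3.141, 0.0, 1.62]
contact_force: [-1.2, -1.1, -2.3]
finger_gap: 0.0621
[-1.2348 -1.0528 -2.297 ]
row [-0.02  0.02  0.48] turn -0.0
```

```bash
python3 -m handwheel '1 0 0 0.2 0; 1 0 0 0.3 0; 1 0 0 0.4 0; 1 0 0 0.4 0; 1 0 0 0.4 0'
python3 - <<'E'
from h import *
print(r.observe()['contact_force'],r.observe()['position'])
E
```

```text
time: 17.15
position: [0.6161, 0.0932, 0.0411]
orientation: [-3.141, 0.0, 1.62]
contact_force: [-4.1, 0.9, 6.1]
finger_gap: 0.062
[-4.089   0.8854  6.0727] [0.6161 0.0932 0.0411]
```

Contact felt; release and rise.

```bash
python3 -m handwheel '0.7 0 0 0 0; 0.4 0 0 0 0; 0 0 0 0 0; 0 0 0 0 0; 0 0 0 0 0'
python3 -m handwheel '0 0 0 -2 0; 0 0 0 -6 0; 0 0 0 -10 0; 0 0 0 -14 0; 0 0 0 -16 0'
python3 - <<'E'
from h import *
c=optics.capture('wrist');save(c,'w8.png')
for l in ('jug','coaster_left'):
  for f in ['tip_of','look_for']:
   for d in getattr(models,f)(l,'wrist')[:1]: print(l,f,d['conf'],w(c,d['at']))
row(0.4535,0.307,0.2,2.16)
E
```

```text
time: 17.77
position: [0.6161, 0.0931, 0.0401]
orientation: [3.141, -0.0, 1.62]
contact_force: [0.6, -1.2, -0.5]
finger_gap: 0.0853
time: 18.4
position: [0.6175, 0.0932, 0.2049]
orientation: [3.135, 0.0, 1.62]
contact_force: [-0.1, 0.0, -0.8]
finger_gap: 0.0855
jug tip_of 0.96 [0.6173 0.0944 0.0113]
jug look_for 0.67 [0.6167 0.0842 0.0596]
coaster_left look_for 0.96 [0.6233 0.1142 0.0096]
row [ 22.15 -15.08  -0.11] turn -0.54
```

View pics/w8.png

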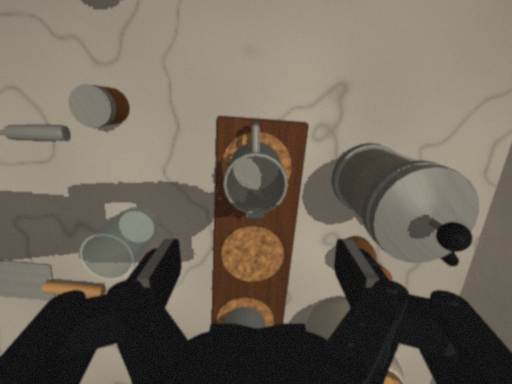

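```bash
python3 -m handwheel '0 4.4 -3 0 -0.12; 0 9 -6.1 0 -0.25; 0 13.5 -9.2 0 -0.37; 0 18 -12.3 0 -0.5; 0 22.1 -15.1 0 -0.54'
python3 -m handwheel '0 0 0 0 0; 0 0 0 0 0; 0 0 0 0 0; 0 0 0 0 0; 0 0 0 0 0'
python3 - <<'E'
from h import *
print(r.observe()['position'])
c=optics.capture('wrist');save(c,'w9.png');t=optics.capture('top')
for l in ('cup',):
  for f in ['tip_of','look_for']:
   for d in getattr(models,f)(l,'wrist')[:1]: print(l,f,d['conf'],w(c,d['at']))
E
```

```text
time: 19.27
position: [0.4519, 0.3073, 0.1978]
orientation: [-3.137, -0.001, 2.162]
contact_force: [-0.7, 0.2, -0.8]
finger_gap: 0.0851
time: 19.9
position: [0.4549, 0.3059, 0.2003]
orientation: [-3.142, 0.0, 2.158]
contact_force: [-0.1, 0.4, 0.5]
finger_gap: 0.0856
[0.4549 0.3059 0.2003]
cup tip_of 0.8 [ 0.4549  0.3107 -0.0026]
cup look_for 0.84 [0.4611 0.3017 0.0321]
```

View pics/w9.png

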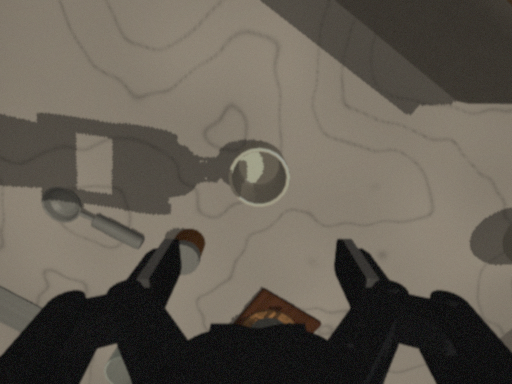

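Run:
```python
from h import *
c=optics.capture('wrist');t=optics.capture('top')
print(tri([(c,260,177),(t,126.8,268.8)]),ray(c,260,177,.072))
row(0.4555,0.3075,0.02,2.158)
```

```text
[0.4552 0.31   0.0624] [0.4548 0.3124 0.072 ]
row [ 0.03  0.14 18.04] turn 0.002
```

```bash
python3 -m handwheel '0 0.3 0.15 5 0; 0 0.3 0.15 9 0; 0 0.3 0.15 13 0; 0 0.3 0.15 16.5 0; 0 0.3 0.15 18 0' 40
python3 -m handwheel '0 0 0 0 0; 0.5 0 0 0 0; 1 0 0 0 0; 1 0 0 0 0; 1 0 0 0 0' 40
python3 -m handwheel '1 0 0 0 0; 1 0 0 -4 0; 1 0 0 -9 0; 1 0 0 -14 0; 1 0 0 -15 0'
python3 - <<'E'
from h import *
c=optics.capture('wrist');save(c,'w10.png')
print(r.observe()['finger_gap'],r.observe()['contact_force'])
row(0.5,0.2,0.19,1.75)
row(0.6165,-0.0325,0.19,1.571)
E
```

```text
time: 20.82
position: [0.4525, 0.3093, 0.0182]
orientation: [-3.138, -0.001, 2.16]
contact_force: [0.8, -0.2, 0.1]
finger_gap: 0.0854
time: 21.45
position: [0.4556, 0.3106, 0.0226]
orientation: [3.138, 0.001, 2.16]
contact_force: [-0.1, -0.3, 7.1]
finger_gap: 0.0655
time: 22.08
position: [0.4558, 0.3107, 0.1744]
orientation: [3.134, 0.001, 2.16]
contact_force: [-0.5, -0.8, -2.7]
finger_gap: 0.0651
0.06486686398403797 [ 0.8742  0.2922 -1.4006]
row [-11.67  -2.39  -1.68] turn 0.41
row [-37.48  -5.62  -1.67] turn 0.589
```

View pics/w10.png

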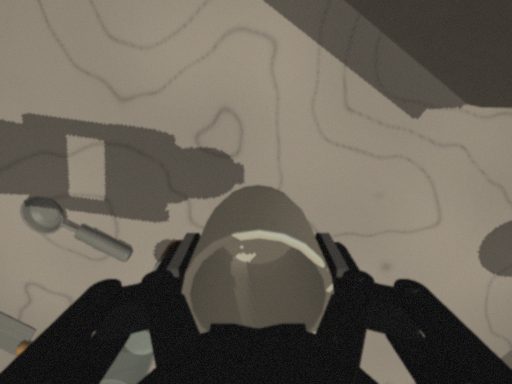

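```bash
python3 -m handwheel '1 -5 -0.8 -1.7 0.1; 1 -11 -1.6 -1.7 0.2; 1 -17 -2.5 -1.7 0.3; 1 -23 -3.4 -1.7 0.4; 1 -29 -4.3 -1.7 0.5'
python3 - <<'E'
from h import *
row(0.6165,-0.0325,0.18,1.571)
E
```

```text
time: 22.75
position: [0.5781, 0.0431, 0.1837]
orientation: [-3.136, -0.001, 1.656]
contact_force: [1.0, 0.8, -2.7]
finger_gap: 0.0652
row [-7.87  3.19  0.34] turn 0.085
```

```bash
python3 -m handwheel '1 -4 1.6 0 0.04; 1 -7.7 3.1 0.2 0.085; 1 -7.7 3.1 0.2 0.085; 1 -7.7 3.1 0.2 0.085; 1 -7.7 3.1 0.2 0.085'
python3 - <<'E'
from h import *
c=optics.capture('wrist');save(c,'w11.png')
print(r.observe()['position'])
for l in ('cup','coaster_mid'):
  for f in ['tip_of','look_for']:
   for d in getattr(models,f)(l,'wrist')[:1]: print(l,f,d['conf'],w(c,d['at']))
row(0.6165,-0.0325,0.04,1.571)
E
```

```text
time: 23.38
position: [0.616, -0.0279, 0.1841]
orientation: [-3.139, -0.001, 1.576]
contact_force: [-0.3, 0.6, -1.6]
finger_gap: 0.065
[ 0.6163 -0.0279  0.1846]
cup tip_of 0.9 [ 0.6184 -0.0261  0.1577]
cup look_for 0.8 [ 0.6198 -0.0381  0.2105]
coaster_mid tip_of 0.74 [ 0.6164 -0.0319  0.009 ]
coaster_mid look_for 0.94 [ 0.6143 -0.0221  0.0142]
row [-0.41 -0.05 14.56] turn 0.005
```

View pics/w11.png

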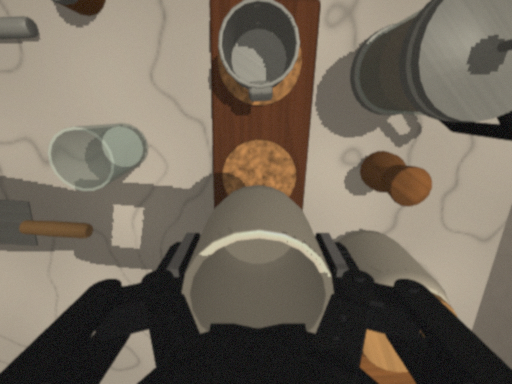

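```bash
python3 -m handwheel '1 -0.4 0 3 0; 1 -0.4 0 6.5 0; 1 -0.4 0 10 0; 1 -0.4 0 13 0; 1 -0.4 0 14.3 0'
python3 -m handwheel '1 0 0 0 0; 1 0 0 0 0; 1 0 0 0 0; 1 0 0 0 0; 1 0 0 0 0'
python3 - <<'E'
from h import *
print(r.observe()['contact_force'])
row(0.6165,-0.0325,0.036,1.571)
E
```

```text
time: 24.25
position: [0.6157, -0.0326, 0.0404]
orientation: [-3.138, -0.001, 1.575]
contact_force: [-0.1, 0.1, -3.0]
finger_gap: 0.065
time: 24.88
position: [0.6173, -0.0332, 0.0428]
orientation: [3.141, 0.0, 1.575]
contact_force: [-0.2, 0.7, -2.3]
finger_gap: 0.0652
[-0.2067  0.6853 -2.2853]
row [ 0.07 -0.08  0.68] turn 0.004
```

```bash
python3 -m handwheel '1 0 -0.1 0.3 0; 1 0 -0.1 0.4 0; 1 0 -0.1 0.5 0; 1 0 -0.1 0.6 0; 1 0 -0.1 0.6 0'
python3 - <<'E'
from h import *
print(r.observe()['contact_force'],r.observe()['position'])
E
```

```text
time: 25.5
position: [0.6162, -0.0331, 0.0367]
orientation: [3.142, 0.0, 1.575]
contact_force: [-1.1, 0.2, 0.1]
finger_gap: 0.0652
[-1.0932  0.1983  0.0595] [ 0.6162 -0.0331  0.0367]
```

```bash
python3 -m handwheel '1 0 0 0.1 0; 1 0 0 0.15 0; 1 0 0 0.15 0; 1 0 0 0.15 0; 1 0 0 0.15 0'
python3 -m handwheel '0.7 0 0 0 0; 0.4 0 0 0 0; 0 0 0 0 0; 0 0 0 0 0; 0 0 0 0 0'
python3 -m handwheel '0 0 0 -2 0; 0 0 0 -6 0; 0 0 0 -10 0; 0 0 0 -14 0; 0 0 0 -16 0'
python3 - <<'E'
from h import *
c=optics.capture('wrist');save(c,'w12.png')
for l in ('cup','jug','tin'):
  for f in ['tip_of','look_for']:
   for d in getattr(models,f)(l,'wrist')[:1]: print(l,f,d['conf'],w(c,d['at']))
row(0.4355,0.158,0.2,1.92)
E
```

```text
time: 26.12
position: [0.6162, -0.0331, 0.0367]
orientation: [-3.141, 0.0, 1.575]
contact_force: [-5.7, -0.5, 6.3]
finger_gap: 0.0649
time: 26.75
position: [0.6162, -0.0332, 0.0347]
orientation: [3.141, 0.0, 1.575]
contact_force: [-0.0, -0.5, 0.8]
finger_gap: 0.0853
time: 27.38
position: [0.6175, -0.0334, 0.1994]
orientation: [3.136, 0.001, 1.575]
contact_force: [-0.7, -0.7, -0.6]
finger_gap: 0.0848
cup tip_of 0.94 [ 0.6163 -0.0303  0.0141]
cup look_for 0.59 [ 0.6204 -0.0406  0.0478]
jug tip_of 0.63 [0.6166 0.0954 0.0151]
jug look_for 0.75 [0.6153 0.104  0.0471]
tin tip_of 0.86 [ 0.6112 -0.163   0.0115]
row [ 19.16 -17.86  -0.67] turn -0.345
```

View pics/w12.png

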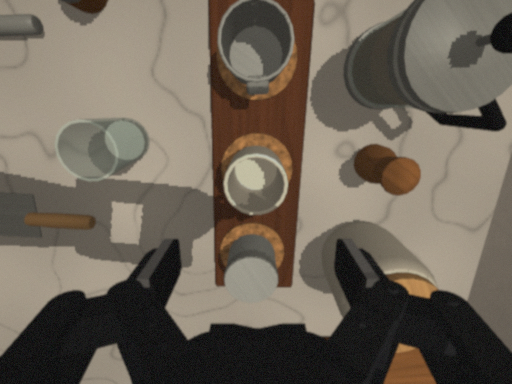

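All three standing. Now the honey jar.

```bash
python3 -m handwheel '0 4.8 -4.2 0 -0.12; 0 9 -8.4 0 -0.25; 0 13.5 -12.5 0 -0.345; 0 17.5 -16.3 0 -0.345; 0 19.2 -17.9 -0.3 -0.345'
python3 -m handwheel '0 0 0 0 0; 0 0 0 0 0; 0 0 0 0 0; 0 0 0 0 0; 0 0 0 0 0'
python3 - <<'E'
from h import *
print(r.observe()['position'])
c=optics.capture('wrist');save(c,'w13.png')
for l in ('honey',):
  for f in ['tip_of','look_for']:
   for d in getattr(models,f)(l,'wrist')[:1]: print(l,f,d['conf'],w(c,d['at']))
E
```

```text
time: 28.35
position: [0.4332, 0.1596, 0.1959]
orientation: [-3.138, -0.001, 1.922]
contact_force: [0.0, -0.4, -0.2]
finger_gap: 0.0854
time: 28.98
position: [0.4366, 0.1577, 0.1977]
orientation: [-3.141, -0.0, 1.919]
contact_force: [-0.1, -0.3, 0.6]
finger_gap: 0.0855
[0.4366 0.1577 0.1977]
honey tip_of 0.78 [0.4341 0.1583 0.0029]
honey look_for 0.88 [0.4368 0.1643 0.0531]
```

View pics/w13.png

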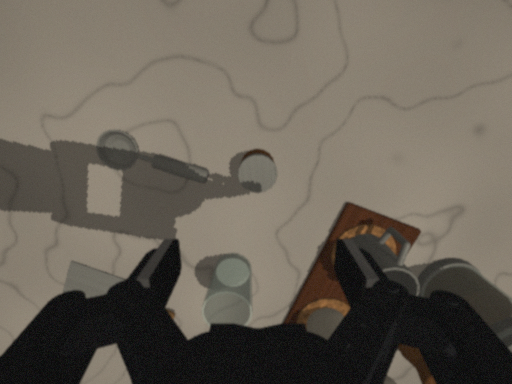

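Run:
```python
from h import *
c=optics.capture('wrist');t=optics.capture('top')
print(tri([(c,257,171),(t,192.4,276.4)]),ray(c,257,171,.048))
row(0.4365,0.1595,0.01,1.919)
```

```text
[0.4362 0.1588 0.0266] [0.4345 0.1639 0.048 ]
row [ 0.13  0.06 18.79] turn 0.001
```

```bash
python3 -m handwheel '0 0.15 0 3 0; 0 0.15 0 6 0; 0 0.15 0 8.5 0; 0 0.15 0 8.5 0; 0 0.15 0 8.5 0'
python3 - <<'E'
from h import *
c=optics.capture('wrist');save(c,'w14.png');t=optics.capture('top');save(t,'t14.png')
print(r.observe()['position'])
for l in ('honey',):
  for f in ['tip_of','look_for']:
   for d in getattr(models,f)(l,'wrist')[:1]: print(l,f,d['conf'],w(c,d['at']))
d=models.regions_of('honey','wrist')[:1]
for k in d:
  v,u=np.nonzero(k['region']);print(u.min(),u.max(),v.min(),v.max())
E
```

```text
time: 29.85
position: [0.4365, 0.1597, 0.1139]
orientation: [3.14, 0.0, 1.92]
contact_force: [0.2, -0.6, -0.5]
finger_gap: 0.0853
[0.4369 0.1598 0.1145]
honey tip_of 0.75 [0.4361 0.1604 0.0039]
honey look_for 0.83 [0.4327 0.1606 0.0528]
230 282 165 226
```

View pics/w14.png

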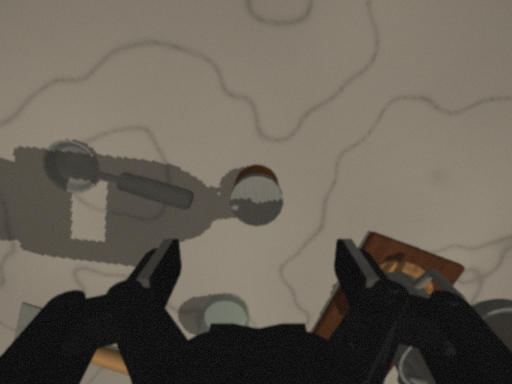

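Run:
```python
from h import *
c=optics.capture('wrist')
o=np.array(c['T'])[:3,3];off=o-r.observe()['position']
print(ray(c,257,200.5,.048))
import copy
c2=copy.deepcopy(c);T=np.array(c2['T']);T[:3,3]=off+np.array([.4366,.1577,.1977]);c2['T']=T
print(tri([(c,257,200.5),(c2,257,171)]))
row(0.436,0.161,0.008,1.92)
```

```text
[0.4363 0.1615 0.048 ]
[0.4337 0.1682 0.0671]
row [ 0.14  0.   10.57] turn -0.0
```

```bash
python3 -m handwheel '0 0.15 0 3 0; 0 0.15 0 6 0; 0 0.15 0 8.5 0; 0 0.15 0 10 0; 0 0.15 0 10.9 0' 30
python3 -m handwheel '0 0 0 0 0; 0.4 0 0 0 0; 0.7 0 0 0 0; 1 0 0 0 0; 1 0 0 0 0' 30
python3 -m handwheel '1 0 0 0 0; 1 0 0 0 0; 1 0 0 0 0; 1 0 0 0 0; 1 0 0 0 0'
python3 - <<'E'
from h import *
c=optics.capture('wrist');save(c,'w15.png')
print(r.observe()['finger_gap'],r.observe()['contact_force'])
E
```

```text
time: 30.78
position: [0.4354, 0.161, 0.0035]
orientation: [-3.141, -0.0, 1.92]
contact_force: [0.1, -0.4, 0.7]
finger_gap: 0.0852
time: 31.4
position: [0.4359, 0.1611, 0.0047]
orientation: [3.14, 0.0, 1.92]
contact_force: [-1.2, -0.4, 5.0]
finger_gap: 0.0434
time: 32.02
position: [0.4359, 0.1611, 0.0047]
orientation: [3.141, 0.0, 1.92]
contact_force: [-2.3, 0.0, 7.1]
finger_gap: 0.0439
0.04373787266495082 [-1.1102 -0.302   6.1925]
```

View pics/w15.png

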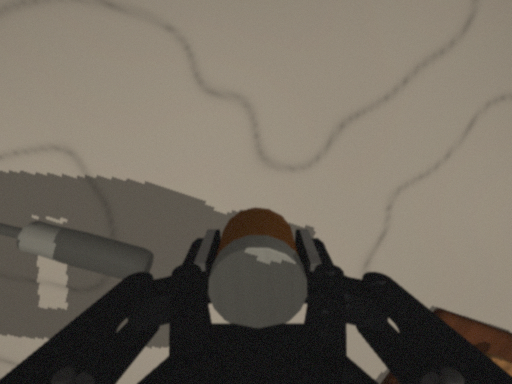

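```bash
python3 -m handwheel '1 0 0 -2 0; 1 0 0 -6 0; 1 0 0 -11 0; 1 0 0 -16 0; 1 0 0 -19 0'
python3 - <<'E'
from h import *
c=optics.capture('wrist');save(c,'w16.png');t=optics.capture('top');save(t,'t16.png')
print(r.observe()['position'],r.observe()['finger_gap'])
for cam,cc in (('top',t),('scene',optics.capture('scene'))):
 for l in ('tin','cup','jug','coaster_right','coaster_mid','coaster_left'):
  for f in ['tip_of']:
   for d in getattr(models,f)(l,cam)[:1]: print(cam,l,f,d['conf'],w(cc,d['at']))
import cv2
a=cv2.imread('pics/t16.png');cv2.imwrite('pics/t16z.png',cv2.resize(a[170:240,180:360],None,fx=4.4,fy=4.4,interpolation=cv2.INTER_CUBIC))
E
```

```text
time: 32.7
position: [0.4358, 0.1611, 0.1962]
orientation: [3.138, 0.001, 1.92]
contact_force: [-0.0, -0.2, -1.5]
finger_gap: 0.044
[0.4374 0.1613 0.1975] 0.04379309973180685
top tin tip_of 0.92 [ 0.6122 -0.1513  0.0112]
top cup tip_of 0.97 [ 0.6158 -0.0339  0.0149]
top jug tip_of 0.81 [0.6176 0.0973 0.0121]
top coaster_right tip_of 0.52 [ 0.6099 -0.1562  0.0124]
top coaster_mid tip_of 0.24 [ 0.6119 -0.1559  0.0165]
top coaster_left tip_of 0.78 [0.6147 0.0923 0.009 ]
scene tin tip_of 0.71 [ 0.6088 -0.154   0.0169]
scene cup tip_of 0.85 [ 0.6187 -0.0347  0.0131]
scene jug tip_of 0.62 [0.6162 0.0891 0.0142]
scene coaster_mid tip_of 0.83 [ 0.6183 -0.0381  0.0085]
scene coaster_left tip_of 0.58 [0.6179 0.092  0.0064]
```

View pics/t16z.png

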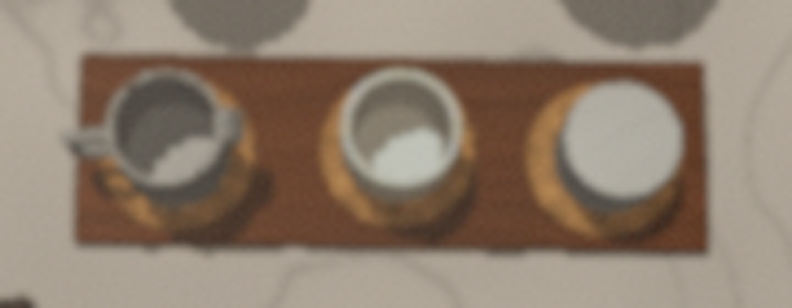

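View pics/w16.png

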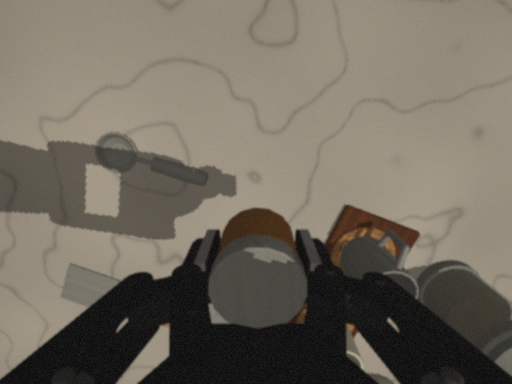

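Run:
```python
from h import *
c=optics.capture('wrist');t=optics.capture('top')
print('tin',ray(t,321.6,201.8,.074),'cup',ray(t,271.1,198.6,.086),'jug',ray(t,216.4,198.9,.094))
p=r.observe()['position']
print('honey-TCP',ray(c,258,281,p[2]+.043)-p)
row(0.6107,-0.1535,0.2,1.5)
```

```text
tin [ 0.6095 -0.1564  0.074 ] cup [ 0.616  -0.0339  0.086 ] jug [0.6147 0.0963 0.094 ]
honey-TCP [-0.0008  0.0044  0.043 ]
row [-35.55   5.73  -0.61] turn 0.42
```

```bash
python3 -m handwheel '1 -6 1 -0.6 0.08; 1 -12 2 -0.6 0.17; 1 -18 3 -0.6 0.26; 1 -24 4 -0.6 0.34; 1 -30 5 -0.6 0.42'
python3 - <<'E'
from h import *
row(0.6103,-0.157,0.19,1.5)
E
```

```text
time: 34.17
position: [0.5857, -0.1058, 0.2]
orientation: [3.141, -0.0, 1.497]
contact_force: [0.2, 1.1, -0.9]
finger_gap: 0.0437
row [-4.93  2.83  1.  ] turn -0.003
```

```bash
python3 -m handwheel '1 -4.9 2.8 1 0; 1 -4.9 2.8 1 0; 1 -4.9 2.8 1 0; 1 -4.9 2.8 1 0; 1 -4.9 2.8 1 0'
python3 -m handwheel '1 0 0 3 0; 1 0 0 6 0; 1 0 0 8 0; 1 0 0 8 0; 1 0 0 8 0'
python3 - <<'E'
from h import *
c=optics.capture('wrist');save(c,'w17.png');t=optics.capture('scene');save(t,'s17.png')
print(r.observe()['position'])
row(0.6103,-0.157,0.0787,1.5)
E
```

```text
time: 34.8
position: [0.6092, -0.1535, 0.1905]
orientation: [3.141, 0.0, 1.501]
contact_force: [-0.3, 0.7, -1.3]
finger_gap: 0.0438
time: 35.42
position: [0.6102, -0.1549, 0.1113]
orientation: [3.139, 0.001, 1.5]
contact_force: [0.4, 0.4, -1.2]
finger_gap: 0.0436
[ 0.6104 -0.1551  0.1117]
row [-0.18 -0.01  3.3 ] turn -0.0
```

View pics/w17.png

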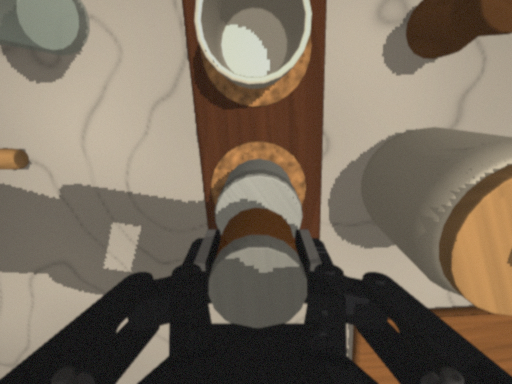

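Run:
```python
from h import *
import cv2
c=optics.capture('wrist')
a=c['color'][130:340,195:320,::-1];cv2.imwrite('pics/w17z.png',cv2.resize(a,None,fx=2.8,fy=2.8,interpolation=cv2.INTER_CUBIC))
z=r.observe()['position'][2]
print(ray(c,259,162,.074)[1]-.032, ray(c,257,208,z-.0047)[1]-.022, ray(c,258,281,z+.043)[1])
```

```text
-0.14657612104281495 -0.15720802804734368 -0.1507746517109209
```

View pics/w17z.png

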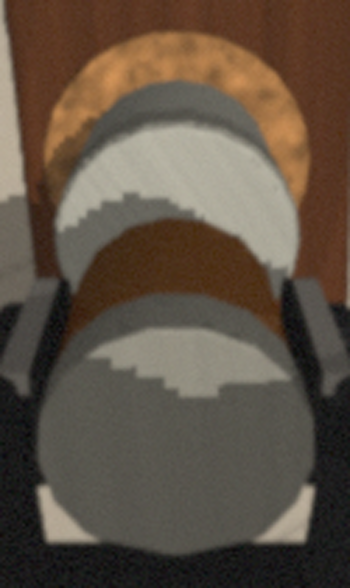

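Run:
```python
from h import *
c=optics.capture('wrist')
z=r.observe()['position'][2];print(r.observe()['position'])
print(ray(c,258,173.6,.074)-[0,.0315,0], ray(c,257,208,z-.0047)-[0,.022,0], ray(c,258,287,z+.043))
e=cv2.imread('pics/w4.png')[140:230,200:310];cv2.imwrite('pics/w4z.png',cv2.resize(e,None,fx=4,fy=4,interpolation=cv2.INTER_CUBIC))
```

```text
[ 0.6101 -0.1551  0.1114]
[ 0.6134 -0.1542  0.074 ] [ 0.6117 -0.1572  0.1067] [ 0.6107 -0.154   0.1544]
```

View pics/w4z.png

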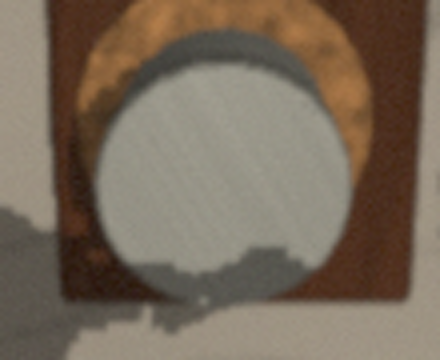

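```bash
python3 -m handwheel '1 0.1 0.1 1 0; 1 0.1 0.1 2 0; 1 0.1 0.1 2.7 0; 1 0.1 0.1 3 0; 1 0.1 0.1 3 0'
python3 -m handwheel '1 0 0 0 0; 1 0 0 0.1 0; 1 0 0 0.2 0; 1 0 0 0.3 0; 1 0 0 0.3 0'
python3 - <<'E'
from h import *
print(r.observe()['contact_force'],r.observe()['position'])
E
```

```text
time: 36.25
position: [0.6104, -0.1538, 0.0797]
orientation: [-3.142, -0.0, 1.5]
contact_force: [0.1, -0.9, -1.9]
finger_gap: 0.0436
time: 36.88
position: [0.6107, -0.154, 0.0788]
orientation: [3.141, 0.0, 1.5]
contact_force: [-3.4, 1.4, 6.2]
finger_gap: 0.0438
[-3.3793  1.3609  6.1833] [ 0.6107 -0.154   0.0788]
```

```bash
python3 -m handwheel '0.8 0 0 0 0; 0.6 0 0 0 0; 0.3 0 0 0 0; 0 0 0 0 0; 0 0 0 0 0'
python3 -m handwheel '0 0 0 -1 0; 0 0 0 -4 0; 0 0 0 -8 0; 0 0 0 -12 0; 0 0 0 -15 0'
python3 -m handwheel '0 -4 -6 0 0; 0 -8 -12 0 0; 0 -10 -16 0 0; 0 -10 -16 0 0; 0 -10 -16 0 0'
python3 - <<'E'
from h import *
c=optics.capture('wrist');save(c,'w18.png');t=optics.capture('top');save(t,'t18.png');s=optics.capture('scene');save(s,'s18.png')
for cam,cc in (('wrist',c),('top',t),('scene',s)):
 for l in ('tin','honey','cup','jug','coaster_left','coaster_mid','coaster_right','glass'):
   for d in models.tip_of(l,cam)[:1]: print(cam,l,round(d['conf'],2),w(cc,d['at']))
a=cv2.imread('pics/t18.png');b=cv2.imread('pics/s18.png')
o=np.vstack([cv2.resize(a[170:240,180:360],(770,300),interpolation=2),cv2.resize(b[180:260,140:345],(770,300),interpolation=2)])
cv2.imwrite('pics/z18.png',o)
E
```

```text
time: 37.5
position: [0.6103, -0.1538, 0.0766]
orientation: [-3.141, -0.0, 1.5]
contact_force: [0.3, -0.5, 0.8]
finger_gap: 0.0853
time: 38.12
position: [0.611, -0.154, 0.23]
orientation: [3.139, 0.001, 1.5]
contact_force: [0.2, 0.2, -0.2]
finger_gap: 0.0853
time: 38.75
position: [0.4441, -0.2425, 0.2278]
orientation: [3.14, 0.001, 1.499]
contact_force: [-0.1, 0.4, 0.6]
finger_gap: 0.0854
wrist tin 0.86 [ 0.6126 -0.1608  0.0135]
wrist honey 0.83 [ 0.6128 -0.1551  0.0804]
wrist cup 0.22 [ 0.6117 -0.154   0.0754]
wrist coaster_right 0.67 [ 0.6128 -0.1562  0.0108]
top tin 0.57 [ 0.6113 -0.1561  0.0101]
top honey 0.89 [ 0.6096 -0.157   0.0685]
top cup 0.58 [ 0.6171 -0.0334  0.0157]
top jug 0.88 [0.6178 0.0981 0.0136]
top coaster_left 0.35 [ 0.6097 -0.1553  0.014 ]
top coaster_mid 0.75 [ 0.6173 -0.0344  0.0108]
top coaster_right 0.7 [ 0.608  -0.154   0.0106]
top glass 0.74 [ 0.454   0.0023 -0.0022]
scene tin 0.79 [ 0.6053 -0.1543  0.0163]
scene honey 0.73 [ 0.4571 -0.0003 -0.0007]
scene cup 0.86 [ 0.6155 -0.0322  0.0134]
scene jug 0.7 [0.6186 0.0927 0.0123]
scene coaster_left 0.7 [ 0.7629  0.0853 -0.0007]
scene coaster_mid 0.88 [ 0.6197 -0.0376  0.011 ]
scene glass 0.75 [ 0.4577 -0.003   0.0008]
```

View pics/z18.png

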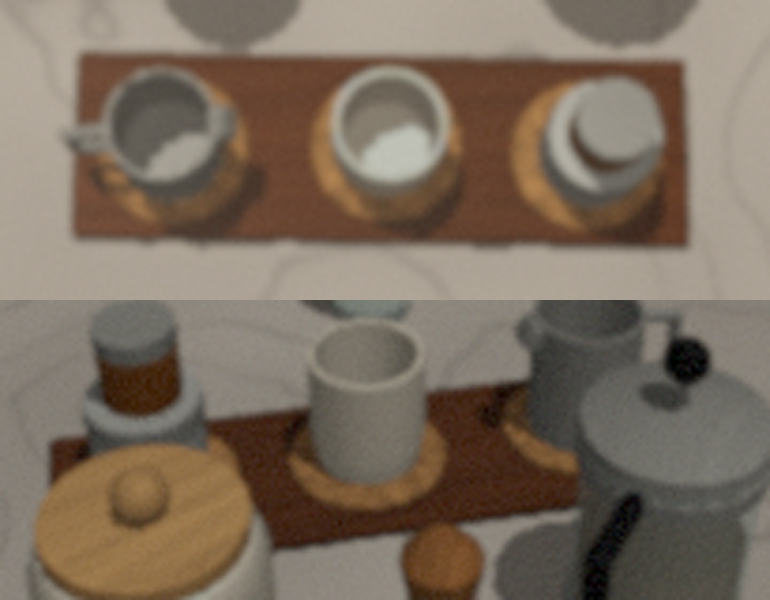

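View pics/w18.png

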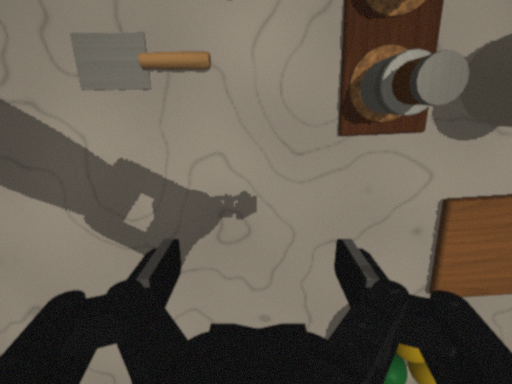

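View pics/s18.png

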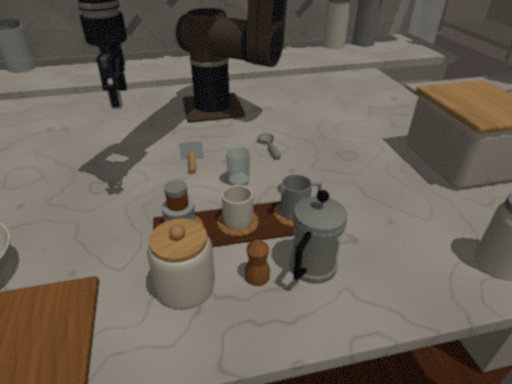

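Run:
```python
from h import *
t=optics.capture('top')
print('honey',ray(t,180+620/4.278,170+118/4.286,.122),'tin',ray(t,180+605/4.278,170+136/4.286,.074))
s=r.observe();print(s['time'],s['contact_force'],s['joint_velocities'])
print(workorder.job_done())
```

```text
honey [ 0.61   -0.1568  0.122 ] tin [ 0.6097 -0.156   0.074 ]
40.15 [0.4004 0.3646 0.1904] [-0.0002 -0.0014 -0.0006 -0.0001 -0.0006  0.0005]
the job is handed in; nothing more can be done
None
```

I laid the board and handed the job in at about 40 s. The jug is on the left coaster in front of the press, the tin on the right one in front of the biscuit jar, the cup in the middle, and the honey jar on the tin.

**Final checks:** In the last top and scene pictures all four things look upright, and the gripper was open and well clear. My estimated offsets from centre:

| Thing | Offset (mm) | Allowed (mm) |
|---|---|---|
| Jug | 3–5 | 15 |
| Tin | about 2–3 | 15 |
| Cup | about 1–2 | 15 |
| Honey on tin | about 1–3 | 12 |

The glass's final readings were within about 5 mm of its first ones, against a limit of 30 mm.

**Disagreements:**
- **Honey height:** the two-view heights for the honey lid came out at 27 and 67 mm, against 48 mm in the text, because the views were too close together. I used the text's height and a closer wrist picture, and the grasp was good.
- **Other heights:** measured tops of the tin, jug and cup were 6–10 mm below the text (51, 75 and 62 mm against 60, 80 and 72 mm).
- **Network readings:** the wrist camera put the tin up to 8 mm off along the row from the other cameras. The networks also mislabelled a few things; for example, the last scene view reported the glass as honey. I judged those from the pictures.

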